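# Hang the wedged hammer in the tool rack's collar

### The job

The solder reel has been left standing on top of the tool rack's free collar: lift it off and stand it upright on a clear spot of the bench top, without dropping it. Then free the orange-handled hammer that is wedged corner to corner in the small yellow bin, stand it upright over that collar and let it down handle-first through it until its head rests on the rim, hanging upright. Leave the other hammer hanging in its collar, and the two bottles, the screw tin and the circuit board where they are.

Things in the scene. Friction and masses are not known exactly. Their poses are not given: they have to be found in the camera images.
- hammer: Small hammer, 127 mm long, 0.13 to 0.21 kg; z runs along the handle towards the head; origin at the handle's end, on its axis. Orange round handle at most 14 mm thick, z 0 to 105 mm. It starts in the bin: handle end in one bottom corner, leaning about 34 degrees from upright against the rim's opposite corner, head out over it, roughly towards the robot. Drawn out along its own axis it comes free
- hammer_head (a point): centre of the hammer's head (hammer z 116 mm; same axes). Head z 105 to 127 mm: a dark steel block, 36 mm along x, 22 mm wide along y with flat parallel flanks, and a round nylon face 21 mm in diameter on each end (white at +x, red at -x), 63 mm long in all. At the start its long axis lies in the plane of the lean and its flanks face sideways
- hammer_neck (a point): where the handle (9 mm thick there) meets the flat underside of the hammer's head, on the handle's axis (hammer z 105 mm)
- bin: small square yellow bin, 52 x 52 mm and 78 mm tall, walls 4 mm, open at the top, fixed by a dark foot plate 72 x 72 x 4 mm. Origin under its centre; the hammer leans towards its (-x, -y) corner. On the robot's side of it stand, to the left, a black chassis 210 mm tall (nearest corner about 0.48 ahead of and 0.255 left of the robot's base) and, to the right, a clamp whose red lever stands 133 mm tall
- rack: tool rack, fixed: grey base plate 80 x 190 x 8 mm with two blue collars side by side along its y, 110 mm apart, each on a post 42 mm behind it (+x); the posts and their clamps end 10 mm below the collars' rims. Origin under the base's centre; front towards the robot (-x)
- collar_left (a point): centre of the upper rim of the rack's left (+y) collar, 126 mm above the bench. Each collar is an upright ring 26 mm tall: bore 22 mm, flaring to 28 mm at the rim; outer diameter 36 mm, 42 mm at the rim. One of the two holds the parked hammer, the other, the free one, is covered by the solder reel at first; which is which varies
- collar_right (a point): centre of the upper rim of the rack's right (-y) collar, the same as the left one
- solder_reel: solder reel, black flanges with a green top disc, 54 mm diameter, 47 mm tall, 0.15 to 0.31 kg; starts standing on the free collar's rim. Origin under its centre, z upward along its axis
- clear_spot (a point): a point of the bench top that is always clear at the start: the middle of the 74 mm wide gap between the base of the green vice and the white base plate of the clamp (both 12 mm tall there, the gap running to and from the robot). The reel may stand here, or on any other clear bench top
- parked_hammer: a hammer of the same make with a green handle, hanging in the other collar. Origin at the lower end of its handle, head along its x. Bystander
- flux_bottle: white dropper bottle with a red cap, 32 mm diameter, 81 mm tall, standing upright at the back left of the bench. Origin under its centre. Bystander
- oil_bottle: white dropper bottle with a black cap, 27 mm diameter, 72 mm tall, standing between the bin and the rack. Origin under its centre. Bystander
- screw_tin: round white tin of screws, 70 mm diameter, 27 mm tall at the front of the bench. Origin under its centre. Bystander
- board_0: small yellow circuit board with parts on it, 34 x 75 x 16 mm at the front of the bench. Origin under its centre, long side along its y. Bystander
Things that resemble listed ones, but are neither listed nor needed, are in the scene too. What is shaped like the solder_reel but turquoise is not meant.

How it is judged:
By the outcome, as a careful person would: the job done as asked, in the order asked, and still so for the second after the job is handed in, with the robot touching nothing.
It also fails if it takes over 58 s, if anything falls off the work surface, if the arm or the gripper's body presses on something with over 40 N, if the wrist force passes 120 N, or if a joint passes its speed limit or range.

### The arm

A 6-joint arm with a two-finger parallel gripper is mounted at the origin on a cart in front of the work surface, level with it; the furniture and walls round the work are solid. World frame = base frame: x ahead of the robot, y to its left, z up, the work surface at z = 0. Lengths are in mm, angles in rad, forces in N, time in s.
With the tool pointing down it reaches from about 275 to 750 mm from the base axis. Payload 10.2 kg.
Tool frame: the origin (TCP) lies midway between the tips of the shut fingers; the grasp point (between the pads) lies 19 mm behind it; z points along the fingers, y is the line along which they close (so a half turn about z gives the same grasp; the last joint's range is limited). The gripper opens to 85 mm and grips with 20 to 120 N. Pads are 22 mm wide; open, the fingers measure 114 mm over their backs; the gripper's body (76 mm by 85 mm) begins 54 mm behind the grasp point. The pads swing forward as they close: fully open they stand 13 mm farther back than shut.
Start: joints at [0.918, 0.313, 1.498, -0, 1.331, -0.223], TCP at [218.775, 477.251, 231.294] pointing down, gripper open.
Joint ranges: [-2.94, 2.94], [-0.97, 2.17], [0.19, 2.56], [-1.23, 4.37], [0.02, 3.11], [-2.88, 2.88]. Speed limits (rad/s): [2.39, 2.39, 3.01, 3.14, 3.14, 3.14].

### API

Orientations are given as a unit quaternion [w, x, y, z].
In Python, from rig import ctrl gives the robot as it stands.
- The arm moves only by the tool send_rows, never from a script. Its argument "targets" is a list of rows, each a list of 7 numbers: the closure, from -1 (fully open) to 1 (shut), so that 0 is half open, then the shift along the tool's x, y, z in m, then the turn, a rotation vector about the tool's x, y, z in rad. In form: [[claw, dx, dy, dz, ax, ay, az], ...]. A call has exactly 10 rows; each row shifts and turns the commanded pose from where the row before left it, along the tool's axes as they then stand; what a row does not reach is not made up. A row lasts 1/8 s, in which the tool goes at most 62.5 mm and 10.7 degrees, less where a joint would pass 70% of its speed; a pose out of reach is approached as far as the arm can. A call with a gripper value outside its range is refused whole. The fingers move at their own pace and stop on an object; "squeeze" is the grip in N (left out, the last holds). Time passes only in rows, so rows that do not move let the fingers close, or fill a call up. It gives the time, the measured TCP pose, the force, the opening and the grip force at its end, in the units of the state.
- ctrl.sense(): the state, without advancing time (a new reading comes with each control period).
- ctrl.capture(name): name is "scene" or "top" or "wrist"; returns a dict with "img" (420x560x3 uint8, red, green, blue), "camera_matrix" (3x3 intrinsics, pixels), "k1" (the pictures are not rectified: a ray, as slopes to the right and down, at radius r is drawn at 1 + k1 r^2 times it, then the intrinsics apply), "R" (3x3) and "t" (3): a world point X has camera coordinates R X + t. Camera axes: x right, y down, z forward; pixel columns grow to the right and rows downward; lengths in mm; the calibration is good to about 2 mm. A picture is of the moment at which its call begins. There is no depth.
- ctrl.finish_job(): hands the job in; it is judged then, once.
Trained networks look in a picture, given as the dict that the camera call returned (one of the last four; its "shot" number tells which), for a name from the list of things; names that differ only in an ending like _2 or _b are one class to them, and where a whole thing is asked for, a point or a joint stands for the part that bears it (a point fixed in the world has none). Each returns a list of dicts, best first, with "score" (0 to 1); they miss things now and then, are a little off and sometimes report something else, mostly with a low value. They report only what shows in the picture. A call takes as long as a camera call. They do not tell look-alikes from the thing itself.
- ctrl.boxes_of(query, picture): "extent" ([left, top, width, height] in pixels, round what is visible of it).
- ctrl.landmark_of(query, picture): "point" ([column, row] in pixels: a listed point, or the origin of a listed thing).
The state is a dict: "time_s": time; "joints": joint angles; "dq": joint speeds; "tau": joint torques, N m; "eef_pos": TCP position; "ee_rot": TCP orientation; "force": force on the tool from outside, world axes, zero at the start; "wrist_torque": the same for the moment, N m; "grip_width": opening from 0.0 (shut) to 1.0 (fully open); "grip_force": force on a finger pad.
Only numpy, scipy, OpenCV 4.12 (cv2) and the standard library are available. Lean on these libraries where they do the work, as an engineer would, in place of code of your own. Each camera call takes 0.05 s, during which the arm holds its last target. There are 200 camera calls.

## Working session

There is one attempt and no reset: what is moved stays moved. The work goes in short steps, Python scripts to look and compute and a tool call to move; the robot and the scene stay as the last step left them, time stands still between calls to the robot, and variables do not carry over. Pictures are saved under pics/ and viewed, at most 10 in all, crops included, and the job is handed in when it is done.

Besides the shell and the picture viewer there is one more tool, called after ">>>" as name(argument=value, ...) on one line, values as JSON. send_rows: Moves the arm, as the interface text tells. Its arguments: {"type":"object","properties":{"targets":{"type":"array"},"squeeze":{"type":"number"}},"required":["targets"]}

```bash
mkdir -p pics; ls
cat > h.py <<'E'
import numpy as np, cv2
from scipy.spatial.transform import Rotation as Ro
from rig import ctrl
def pix2ray(c,p):
    K=np.array(c["camera_matrix"]);d=np.array([(p[0]-K[0,2])/K[0,0],(p[1]-K[1,2])/K[1,1]])
    u=d.copy()
    for _ in range(20): u=d/(1+c["k1"]*(u@u))
    R=np.array(c["R"]);t=np.array(c["t"])
    return -R.T@t, R.T@np.array([u[0],u[1],1.])
def atz(c,p,z):
    o,r=pix2ray(c,p); return o+r*(z-o[2])/r[2]
def proj(c,X):
    R=np.array(c["R"]);v=R@np.array(X,float)+np.array(c["t"]);u=v[:2]/v[2];u=u*(1+c["k1"]*(u@u))
    K=np.array(c["camera_matrix"]);return np.array([K[0,0]*u[0]+K[0,2],K[1,1]*u[1]+K[1,2]])
def tri(cps):
    A=np.zeros((3,3));b=np.zeros(3)
    for c,p in cps:
        o,r=pix2ray(c,p);r=r/np.linalg.norm(r);M=np.eye(3)-np.outer(r,r);A+=M;b+=M@o
    X=np.linalg.solve(A,b);return X,[np.round(proj(c,X)-p,1).tolist() for c,p in cps]
def save(c,name,crop=None,s=1):
    im=c["img"][:,:,::-1]
    if crop: x,y,w,h=crop; im=im[y:y+h,x:x+w]
    cv2.imwrite(f"pics/{name}.png",cv2.resize(im,None,fx=s,fy=s,interpolation=cv2.INTER_CUBIC))
E
python3 - <<'E'
from h import *
s=ctrl.sense();print({k:np.round(v,3).tolist() for k,v in s.items()})
a=ctrl.capture("scene");b=ctrl.capture("top")
im=np.hstack([a["img"],b["img"]])[:,:,::-1]
save(a,"scene",s=1.42);save(b,"top",s=1.42)
for c,n in((a,"scene"),(b,"top")):
    print(n,"cam",np.round(-np.array(c["R"]).T@np.array(c["t"])))
    for q in["hammer","hammer_head","hammer_neck","bin","rack","collar_left","collar_right","solder_reel","clear_spot","parked_hammer","flux_bottle","oil_bottle","screw_tin","board_0"]:
        print(q,[(np.round(d["point"]).tolist(),round(d["score"],2)) for d in ctrl.landmark_of(q,c)[:3]])
E
```

```text
pics
{'time_s': 0.0, 'joints': [0.918, 0.313, 1.498, 0.0, 1.331, -0.223], 'dq': [0.0, 0.002, -0.0, 0.0, -0.001, 0.001], 'tau': [0.0, -41.225, -25.976, -0.0, 0.004, 0.0], 'eef_pos': [218.614, 477.029, 230.72], 'ee_rot': [-0.0, 0.213, 0.977, -0.001], 'force': [-0.699, 0.014, -0.18], 'wrist_torque': [-0.015, -0.077, -0.01], 'grip_force': 0.0, 'grip_width': 0.997}
scene cam [-247. -493.  764.]
hammer [([264.0, 200.0], 0.59), ([258.0, 206.0], 0.41)]
hammer_head [([351.0, 198.0], 0.58), ([248.0, 183.0], 0.52)]
hammer_neck [([254.0, 186.0], 0.8), ([391.0, 215.0], 0.17)]
bin [([261.0, 203.0], 0.81)]
rack [([348.0, 198.0], 0.35)]
collar_left [([350.0, 196.0], 0.56)]
collar_right []
solder_reel [([391.0, 215.0], 0.69)]
clear_spot [([266.0, 270.0], 0.61)]
parked_hammer [([348.0, 230.0], 0.75)]
flux_bottle [([213.0, 189.0], 0.67), ([250.0, 182.0], 0.61), ([390.0, 214.0], 0.39)]
oil_bottle [([295.0, 216.0], 0.67), ([255.0, 188.0], 0.34)]
screw_tin [([180.0, 238.0], 0.83)]
board_0 [([325.0, 306.0], 0.61), ([262.0, 206.0], 0.37)]
top cam [ 230.  -19. 1632.]
hammer [([223.0, 168.0], 0.49)]
hammer_head [([220.0, 180.0], 0.71), ([274.0, 242.0], 0.17)]
hammer_neck [([222.0, 177.0], 0.73)]
bin [([220.0, 178.0], 0.66)]
rack [([325.0, 174.0], 0.6)]
collar_left [([313.0, 163.0], 0.84)]
collar_right [([343.0, 168.0], 0.97)]
solder_reel [([345.0, 167.0], 0.82), ([374.0, 168.0], 0.54)]
clear_spot [([276.0, 244.0], 0.97), ([312.0, 175.0], 0.71)]
parked_hammer [([312.0, 173.0], 0.42)]
flux_bottle [([173.0, 176.0], 0.46)]
oil_bottle [([262.0, 168.0], 0.56), ([343.0, 170.0], 0.39)]
screw_tin [([199.0, 251.0], 0.92)]
board_0 [([221.0, 168.0], 0.69), ([331.0, 249.0], 0.58)]
```

View pics/scene.png

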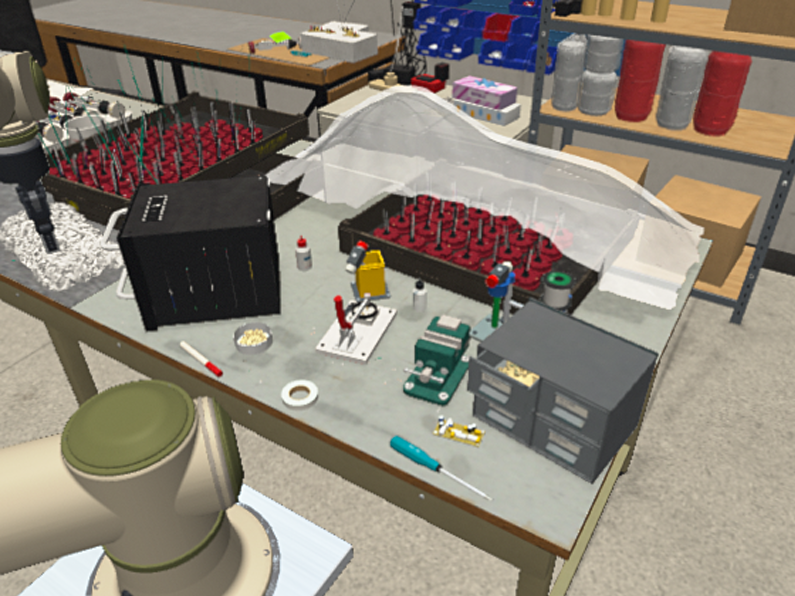

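View pics/top.png

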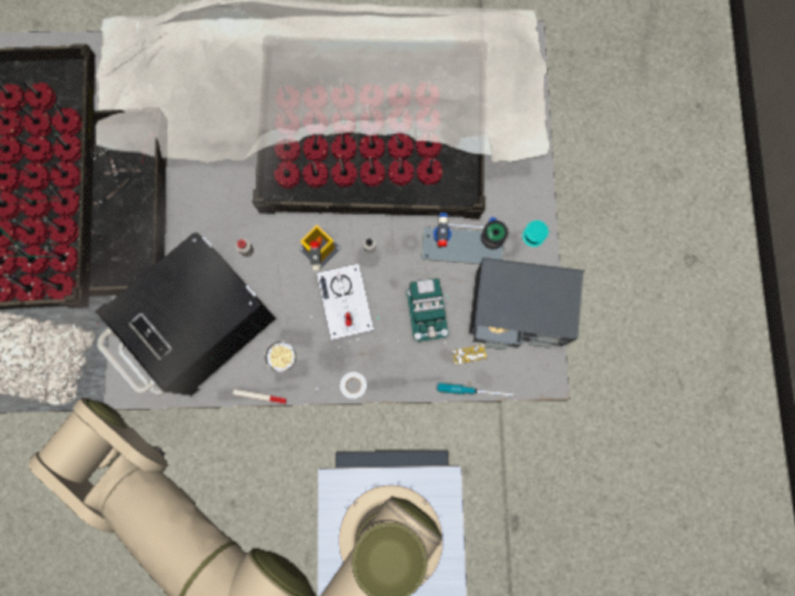

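The scene view shows the orange/yellow bin at (370,272) with the hammer head at (357,257), the parked green-handled hammer at (500,285) in the left collar, and the reel at (557,290) on the right collar. The top view shows the reel at (495,233), the turquoise decoy at (536,233), the bin at (318,243), the vice at (427,308) and the clamp plate at (345,302).

Candidates:
- **Reel:** green disc at top (495,233), or turquoise one at (536,233), which stands on the bench. I choose the green one.
- **Hammer:** the one in the bin at (316,250), or the parked one at (443,230). I choose the one in the bin.

Run:
```python
from h import *
a=ctrl.capture("scene");b=ctrl.capture("top")
P=lambda x,y:(x/1.42,y/1.42)
def L(q,c):return [(d["point"],round(d["score"],2)) for d in ctrl.landmark_of(q,c)[:2]]
def blob(c,rect,lo,hi):
    x,y,w,h=rect;hs=cv2.cvtColor(c["img"],cv2.COLOR_RGB2HSV)[y:y+h,x:x+w]
    m=cv2.inRange(hs,lo,hi);ys,xs=np.nonzero(m);return (xs.mean()+x,ys.mean()+y,len(xs))
g=blob(b,(335,150,30,28),(50,80,30),(85,255,255));print("green top",g)
g2=blob(a,(378,185,30,35),(50,80,30),(85,255,255));print("green scene",g2)
print("reel top z173",atz(b,g[:2],173),"tri",tri([(a,g2[:2]),(b,g[:2])]))
for q in["solder_reel","bin","collar_right","collar_left","clear_spot","oil_bottle","rack","hammer_head","hammer_neck"]:
    z={"collar_right":126,"collar_left":126,"solder_reel":126,"hammer_head":96}.get(q,0)
    la,lb=L(q,a),L(q,b)
    print(q,[np.round(atz(b,p,z)).tolist() for p,_ in lb],[np.round(atz(a,p,z)).tolist() for p,_ in la])
print("vice/clamp z12",[np.round(atz(b,P(*p),12)[:2]).tolist() for p in[(320,272),(370,268),(372,330),(331,338),(408,283),(413,340),(447,336),(442,280)]])
print("cab corners z~120",[np.round(atz(b,P(*p),110)[:2]).tolist() for p in[(482,258),(582,268),(472,325),(577,345)]])
x,y=200,150
t=[c["img"][:,:,::-1] for c in(a,b)]
i1=cv2.resize(t[0][150:290,230:430],(800,560),interpolation=cv2.INTER_CUBIC)
i2=cv2.resize(t[1][140:250,190:390],(800,440),interpolation=cv2.INTER_CUBIC)
cv2.imwrite("pics/c1.png",i1);cv2.imwrite("pics/c2.png",i2)
```

```text
green top (np.float64(348.8382352941176), np.float64(162.9558823529412), 136)
green scene (np.float64(393.1463414634146), np.float64(195.84552845528455), 123)
reel top z173 [ 637.05685657 -236.49654218  173.        ] tri (array([ 637.44380959, -237.16707715,  172.85439914]), [[-0.3, 0.0], [0.2, -0.1]])
solder_reel [[638.0, -235.0, 126.0], [630.0, -320.0, 126.0]] [[642.0, -239.0, 126.0]]
bin [[647.0, 143.0, 0.0]] [[660.0, 158.0, 0.0]]
collar_right [[635.0, -237.0, 126.0], [627.0, 304.0, 126.0]] []
collar_left [[660.0, -122.0, 126.0]] [[632.0, -128.0, 126.0]]
clear_spot [[420.0, -4.0, 0.0]] [[417.0, -2.0, -0.0]]
oil_bottle [] [[647.0, 35.0, 0.0]]
rack [[654.0, -174.0, 0.0]] []
hammer_head [[603.0, 142.0, 96.0]] [[625.0, 169.0, 96.0]]
hammer_neck [[651.0, 161.0, 0.0]] [[725.0, 233.0, 0.0]]
vice/clamp z12 [[594.0, 153.0], [601.0, 36.0], [455.0, 34.0], [438.0, 128.0], [563.0, -52.0], [429.0, -60.0], [437.0, -138.0], [568.0, -131.0]]
cab corners z~120 [[595.0, -214.0], [567.0, -429.0], [447.0, -185.0], [400.0, -406.0]]
```

View pics/c1.png

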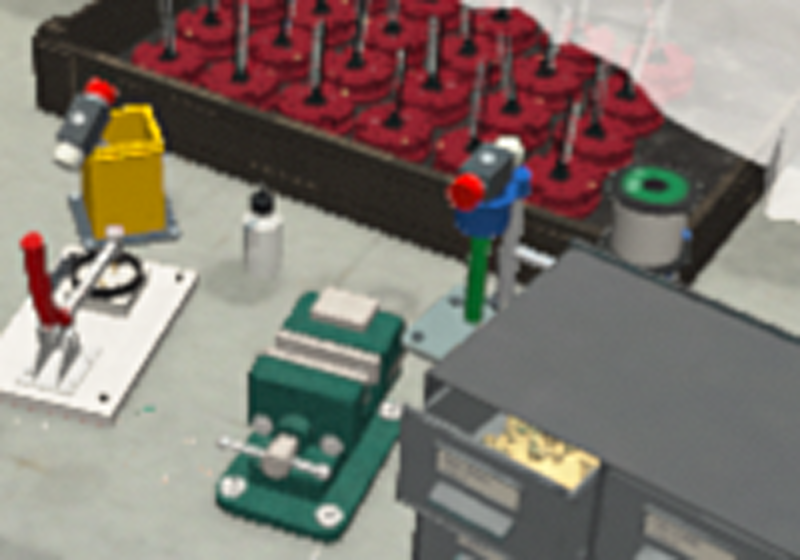

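Crop: the green reel is at crop (650,215) above the right collar, the parked hammer has its green handle at (478,280) and the bin hammer's head is at (85,125). Reel triangulates to (637,-237), top at 173 mm, which matches 126+47. Moving.

>>> send_rows(targets=[[-1,0,0,-0.06,0,0,0],[-1,0,0,-0.02,0,0,0],[-1,-0.048,-0.034,0,0,0,0],[-1,-0.048,-0.034,0,0,0,0],[-1,-0.048,-0.034,0,0,0,0],[-1,-0.048,-0.034,0,0,0,0],[-1,-0.048,-0.034,0,0,0,0],[-1,-0.048,-0.034,0,0,0,0],[-1,-0.048,-0.034,0,0,0,0],[-1,-0.048,-0.034,0,0,0,0]], squeeze=50)

```text
time_s: 3.75
eef_pos: [455.2, 68.1, 311.5]
ee_rot: [0.0, 0.213, 0.977, 0.0]
force: [0.0, 1.0, 0.5]
grip_width: 1.0
grip_force: 0.0
```

```bash
cat >> h.py <<'E'
def pose():
    s=ctrl.sense();q=np.array(s["ee_rot"]);return np.array(s["eef_pos"]),Ro.from_quat([q[1],q[2],q[3],q[0]]),s
def Rtool(z,y):  # tool axes from pointing dir and closing dir
    z=np.array(z,float);z/=np.linalg.norm(z);y=np.array(y,float);y-=z*(z@y);y/=np.linalg.norm(y)
    return Ro.from_matrix(np.column_stack([np.cross(y,z),y,z]))
def to(goal,Rg=None):
    p,R,s=pose();print("p",p.round(1),"j",np.round(s["joints"],2),"t",round(s["time_s"],2),"F",np.round(s["force"],1),"w",round(s["grip_width"],3),"gf",round(s["grip_force"],1))
    print(" tool shift mm",R.inv().apply(np.array(goal)-p).round(1),"turn",None if Rg is None else (R.inv()*Rg).as_rotvec().round(3))
E
python3 - <<'E'
from h import *
to((637,-237,128),Rtool((0,0,-1),(.1,.99,0)))
a=ctrl.capture("scene");b=ctrl.capture("top")
P=lambda x,y:(x/1.42,y/1.42)
print("cab corner",tri([(a,(373,211)),(b,P(482,258))]))
print("tape",atz(b,P(353,385),5), "lever", atz(b,P(349,319),125))
E
```

```text
p [455.2  68.1 311.5] j [-0.11  0.12  1.53  0.    1.49 -1.25] t 3.75 F [0.  1.  0.5] w 1.0 gf 0.0
 tool shift mm [-292.4 -201.6  183.6] turn [ 0.     0.001 -0.329]
cab corner (array([ 586.01567716, -210.08890298,  150.9976549 ]), [[-0.8, 0.1], [0.5, -0.3]])
tape [330.66461931  78.90575911   5.        ] lever [463.68719046  78.81341513 125.        ]
```

>>> send_rows(targets=[[-1,-0.0487,-0.0336,0.013,0,0,0],[-1,-0.0487,-0.0336,0.013,0,0,0],[-1,-0.0487,-0.0336,0.013,0,0,0],[-1,-0.0487,-0.0336,0.013,0,0,0],[-1,-0.0487,-0.0336,0.013,0,0,0],[-1,-0.0487,-0.0336,0.013,0,0,0],[-1,0,0,0.013,0,0,-0.165],[-1,0,0,0,0,0,-0.165],[-1,0,0,0,0,0,0],[-1,0,0,0,0,0,0]])

```text
time_s: 5.1
eef_pos: [636.3, -234.6, 220.7]
ee_rot: [0.0, 0.051, 0.999, -0.0]
force: [0.7, 0.8, 0.9]
grip_width: 1.002
grip_force: 0.0
```

Run:
```python
from h import *
w=ctrl.capture("wrist");save(w,"w1",s=1.42)
to((637,-237,128))
print(proj(w,(637.3,-237,173))*1.42,proj(w,(637.3,-237,126))*1.42)
```

```text
p [ 636.2 -234.7  220.7] j [-0.53  0.68  0.97  0.    1.5  -1.99] t 5.15 F [-0.3 -1.1 -0.6] w 1.003 gf 0.0
 tool shift mm [-0.9 -2.2 92.7] turn None
[386.83826378 332.99611067] [387.92651754 303.76526664]
```

View pics/w1.png

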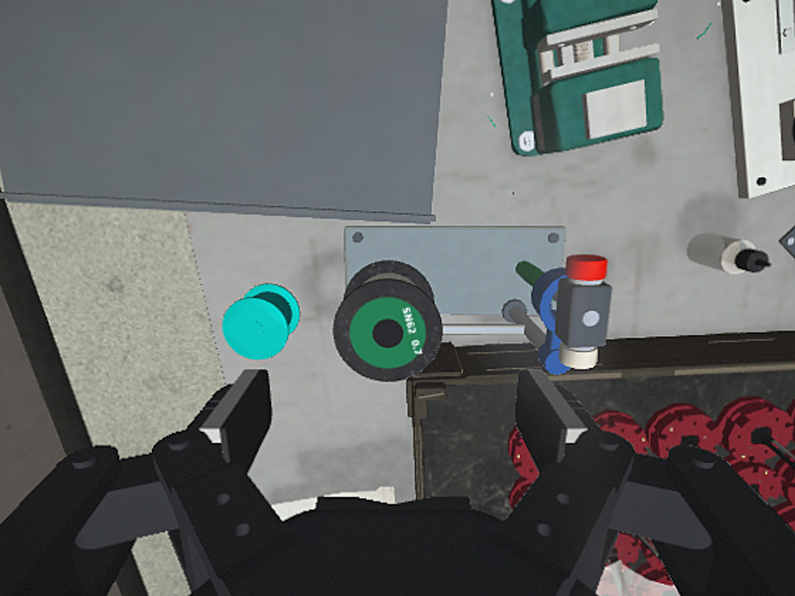

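Wrist view: the reel's green disc is at (388,332), exactly where predicted. The turquoise decoy is at (258,325) and the parked hammer at (585,310). Grasping.

>>> send_rows(targets=[[-1,-0.001,-0.002,0.045,0,0,0],[-1,0,0,0.035,0,0,0],[-1,0,0,0.013,0,0,0],[-1,0,0,0,0,0,0],[1,0,0,0,0,0,0],[1,0,0,0,0,0,0],[1,0,0,0,0,0,0],[1,0,0,0,0,0,0],[1,0,0,0,0,0,0],[1,0,0,0,0,0,0]], squeeze=40)

```text
time_s: 6.4
eef_pos: [637.5, -237.4, 129.0]
ee_rot: [0.001, 0.05, 0.999, -0.001]
force: [0.0, 0.9, 5.8]
grip_width: 0.626
grip_force: 42.2
```

>>> send_rows(targets=[[1,0,0,-0.035,0,0,0],[1,0,0,-0.045,0,0,0],[1,0.042,0.035,0,0,0,0],[1,0.042,0.035,0,0,0,0],[1,0.042,0.035,0,0,0,0],[1,0.042,0.035,0,0,0,0],[1,0.042,0.035,0,0,0,0],[1,0.042,0.035,0,0,0,0],[1,0,0,0,0,0,0.175],[1,0,0,0,0,0,0.175]])

```text
time_s: 7.65
eef_pos: [406.8, -2.6, 207.7]
ee_rot: [0.0, 0.225, 0.974, -0.0]
force: [-0.2, -0.8, -2.5]
grip_width: 0.625
grip_force: 42.9
```

>>> send_rows(targets=[[1,0,0,0.01,0,0,0.175],[1,0,0,0.02,0,0,0.175],[1,0,0,0.02,0,0,0.175],[1,0,0,0.02,0,0,0.175],[1,0,0,0.01,0,0,0.175],[1,0,0,0,0,0,0.175],[1,0,0,0,0,0,0],[1,0,0,0,0,0,0],[1,0,0,0,0,0,0],[1,0,0,0,0,0,0]])

```text
time_s: 8.9
eef_pos: [407.1, -3.1, 127.4]
ee_rot: [0.0, 0.681, 0.732, 0.0]
force: [-0.0, -0.2, -2.1]
grip_width: 0.628
grip_force: 42.8
```

Run:
```python
from h import *
w=ctrl.capture("wrist");save(w,"w2",s=1.42)
to((410,-4,2))
print(proj(w,(419,-4,0))*1.42,proj(w,(410,-4,0))*1.42)
```

```text
p [407.1  -3.1 127.4] j [-0.3   0.18  1.97 -0.    0.99 -0.37] t 8.95 F [ 0.4  0.3 -1.3] w 0.622 gf 42.8
 tool shift mm [ -1.1   2.8 125.4] turn None
[410.74895913 289.95341096] [397.34453942 289.01541052]
```

View pics/w2.png

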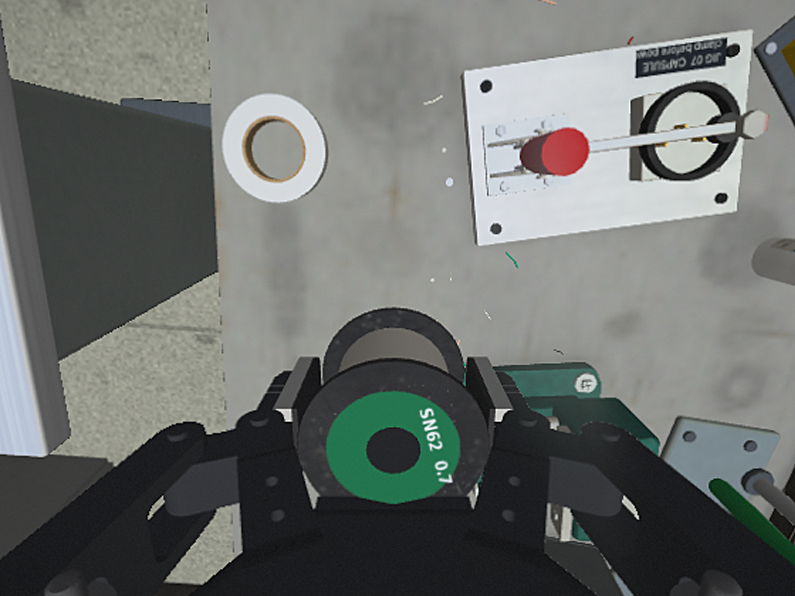

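Wrist view: the reel is held upright at (393,450). The landing point (397,289) is on bare bench between the clamp plate (475,245) and the vice base (500,365). Lowering.

>>> send_rows(targets=[[1,0,0,0.05,0,0,0],[1,0,0,0.04,0,0,0],[1,0,0,0.02,0,0,0],[1,0,0,0.008,0,0,0],[1,0,0,0.003,0,0,0],[1,0,0,0.001,0,0,0],[1,0,0,0.001,0,0,0],[1,0,0,0,0,0,0],[1,0,0,0,0,0,0],[1,0,0,0,0,0,0]])

```text
time_s: 10.2
eef_pos: [407.1, -3.1, 4.4]
ee_rot: [0.0, 0.682, 0.732, 0.0]
force: [0.7, 0.3, -1.7]
grip_width: 0.62
grip_force: 43.0
```

>>> send_rows(targets=[[1,0,0,0.001,0,0,0],[1,0,0,0,0,0,0],[1,0,0,0.001,0,0,0],[1,0,0,0,0,0,0],[-0.2,0,0,0,0,0,0],[-0.5,0,0,0,0,0,0],[-1,0,0,0,0,0,0],[-1,0,0,0,0,0,0],[-1,0,0,0,0,0,0],[-1,0,0,0,0,0,0]])

```text
time_s: 11.45
eef_pos: [407.1, -3.1, 2.3]
ee_rot: [-0.0, 0.682, 0.732, -0.0]
force: [0.9, -0.6, -0.4]
grip_width: 1.001
grip_force: 0.0
```

>>> send_rows(targets=[[-1,0,0,-0.03,0,0,0],[-1,0,0,-0.05,0,0,0],[-1,0,0,-0.06,0,0,0],[-1,0,0,-0.06,0,0,0],[-1,0,0,-0.06,0,0,0],[-1,0.038,0.042,0,0,0,0],[-1,0.038,0.042,0,0,0,0],[-1,0.038,0.042,0,0,0,-0.18],[-1,0,0,-0.01,0,0,-0.18],[-1,0,0,-0.01,0,0,-0.18]])

```text
time_s: 12.7
eef_pos: [524.8, 120.1, 281.8]
ee_rot: [-0.001, 0.459, 0.889, -0.0]
force: [0.3, 0.7, 0.0]
grip_width: 1.0
grip_force: 0.0
```

>>> send_rows(targets=[[-1,0,0,-0.01,0,0,-0.18],[-1,0,0,0,0,0,-0.18],[-1,0,0,0,0,0,-0.18],[-1,0,0,0,0,0,-0.18],[-1,0,0,0,0,0,-0.18],[-1,0,0,0,0,0,0],[-1,0,0,0,0,0,0],[-1,0,0,0,0,0,0],[-1,0,0,0,0,0,0],[-1,0,0,0,0,0,0]])

```text
time_s: 13.95
eef_pos: [524.7, 119.6, 292.3]
ee_rot: [-0.0, 0.03, 1.0, 0.0]
force: [-0.1, -0.5, 0.6]
grip_width: 1.004
grip_force: 0.0
```

Run:
```python
from h import *
w=ctrl.capture("wrist");save(w,"w3",s=1.42)
a=ctrl.capture("scene")
to((600,140,300))
for c in(w,a):
  for q in["hammer_head","hammer_neck","bin"]:
    print(q,[(np.round(np.array(d["point"]),1).tolist(),round(d["score"],2)) for d in ctrl.landmark_of(q,c)[:2]])
import pickle;pickle.dump((w,a),open("wa.pkl","wb"))
print(proj(w,(407,-3,47))*1.42)
```

```text
p [524.7 119.6 292.3] j [ 0.01  0.31  1.35  0.    1.49 -1.5 ] t 14.05 F [ 0.3 -0.4 -1.9] w 1.0 gf 0.0
 tool shift mm [-73.9  24.9  -7.7] turn None
hammer_head [([306.3, 256.5], 0.85)]
hammer_neck [([309.0, 259.3], 0.78)]
bin [([302.4, 255.8], 0.58)]
hammer_head [([246.9, 181.5], 0.6)]
hammer_neck [([255.1, 185.8], 0.52)]
bin [([266.6, 200.0], 0.72), ([261.0, 207.7], 0.58)]
[242.52966821 128.36228034]
```

View pics/w3.png

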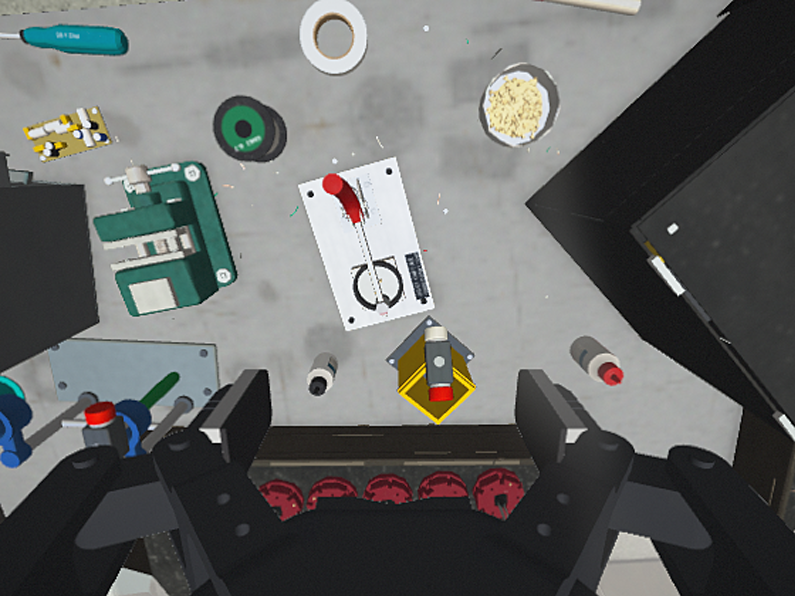

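Wrist view: the reel stands upright at (243,128) as predicted. The yellow bin's rim corners are at (399,386), (475,384) and (437,422). The hammer head is at (439,362), with its white face towards the robot at (438,333) and the red one at (441,394). The oil bottle is at (320,375) and the flux bottle at (608,370).

Run:
```python
from h import *
import pickle;w,a=pickle.load(open("wa.pkl","rb"))
P=lambda x,y:(x/1.42,y/1.42)
r=[atz(w,P(*p),78) for p in[(399,386),(475,384),(437,422)]]
print("rim",np.round(r,1).tolist(),"ctr",(r[0]+r[1])/2, "diag",np.linalg.norm(r[0]-r[1]))
f=[atz(w,P(*p),4) for p in[(387,357),(475,357),(430,318)]]
print("foot",np.round(f,1).tolist(),(f[0]+f[1])/2,np.linalg.norm(f[0]-f[1]))
h,e=tri([(w,(306.3,256.5)),(a,(246.9,181.5))]);print("head",h,e)
n,e=tri([(w,(309,259.3)),(a,(255.1,185.8))]);print("neck",n,e)
# model
c=(r[0]+r[1]+f[0]+f[1])/4; back=(r[1]-r[0]); u=np.array([back[1],-back[0],0]);u/=np.linalg.norm(u)
if u[0]>0:u=-u
print("u lean dir",u,"centre",c)
# head top, end faces: white/red face centre px
for tag,p in(("white",(438,333)),("red",(441,394)),("dot",(439,362))):
    print(tag,[np.round(atz(w,P(*p),z),1).tolist() for z in(100,115,125)])
for end0 in(22,25,28):
  th=np.radians(34);ax=np.array([u[0]*np.sin(th),u[1]*np.sin(th),np.cos(th)])
  for z0 in(4,8,12):
    O=np.array([c[0],c[1],0])-u*end0+[0,0,z0];H=O+ax*116;T=O+ax*127
    print(end0,z0,"H",H.round(1),proj(w,T)*1.42,proj(a,H),"corner ht on axis",(O+ax*(end0+36)/np.sin(th)).round(0))
```

```text
rim [[646.1, 118.9, 78.0], [648.3, 191.1, 78.0], [687.6, 153.8, 78.0]] ctr [647.20330912 154.97829049  78.        ] diag 72.2327114622394
foot [[649.5, 106.2, 4.0], [655.4, 205.0, 4.0], [605.9, 156.0, 4.0]] [652.43245306 155.60101733   4.        ] 98.88782368871934
head [607.21764499 154.66284575 105.82033877] [[2.5, -3.6], [1.8, -0.8]]
neck [633.99678823 156.20350316  73.29288324] [[-1.0, 1.3], [-0.7, 0.3]]
u lean dir [-0.99952483  0.03082389 -0.        ] centre [649.81788109 155.28965391  41.        ]
white [[585.4, 155.4, 100.0], [579.4, 154.0, 115.0], [575.4, 153.1, 125.0]]
red [[644.3, 156.4, 100.0], [635.7, 155.0, 115.0], [629.9, 154.1, 125.0]]
dot [[612.7, 155.5, 100.0], [605.5, 154.1, 115.0], [600.6, 153.2, 125.0]]
22 4 H [607.  156.6 100.2] [441.28938908 353.89259851] [248.1598981  182.31463903] corner ht on axis [614. 156.  90.]
22 8 H [607.  156.6 104.2] [441.81927411 355.8831479 ] [248.0805599 181.0688732] corner ht on axis [614. 156.  94.]
22 12 H [607.  156.6 108.2] [442.36083495 357.91763056] [248.00093809 179.81846763] corner ht on axis [614. 156.  98.]
25 4 H [610.  156.5 100.2] [441.27203081 357.13760083] [248.82079871 181.82634819] corner ht on axis [614. 156.  94.]
25 8 H [610.  156.5 104.2] [441.80036737 359.15850768] [248.74282155 180.58166376] corner ht on axis [614. 156.  98.]
25 12 H [610.  156.5 108.2] [442.34031447 361.22389964] [248.66456609 179.33235157] corner ht on axis [614. 156. 102.]
28 4 H [613.  156.4 100.2] [441.25469145 360.36659647] [249.47960517 181.33961417] corner ht on axis [614. 156.  99.]
28 8 H [613.  156.4 104.2] [441.7814862  362.41752713] [249.40298067 180.09601093] corner ht on axis [614. 156. 103.]
28 12 H [613.  156.4 108.2] [442.31982665 364.51348431] [249.32608309 178.84779188] corner ht on axis [614. 156. 107.]
```

Run:
```python
from h import *
import pickle;w,a=pickle.load(open("wa.pkl","rb"))
def blob(c,rect,f):
    x,y,W,H=rect;hs=cv2.cvtColor(c["img"],cv2.COLOR_RGB2HSV)[y:y+H,x:x+W].astype(int)
    m=f(hs[...,0],hs[...,1],hs[...,2]);ys,xs=np.nonzero(m);return np.array([xs.mean()+x,ys.mean()+y]),len(xs),(xs.min()+x,xs.max()+x,ys.min()+y,ys.max()+y)
red=lambda h,s,v:((h<8)|(h>172))&(s>150)&(v>110)
wht=lambda h,s,v:(s<40)&(v>175)
rw=blob(w,(295,262,30,24),red);ra=blob(a,(245,165,22,18),red)
ww=blob(w,(298,227,20,16),wht);wa=blob(a,(240,180,16,14),wht)
print(rw,ra,ww,wa,sep="\n")
R,e=tri([(w,rw[0]),(a,ra[0])]);W,e2=tri([(w,ww[0]),(a,wa[0])])
print("red",R.round(1),e,"white",W.round(1),e2,"mid",((R+W)/2).round(1),"len",np.linalg.norm(R-W),"tilt",np.degrees(np.arctan2(R[2]-W[2],R[0]-W[0])),"yaw",np.degrees(np.arctan2(R[1]-W[1],R[0]-W[0])))
# orange handle pixels in wrist
save(a,"c3",(225,150,70,70),7)
```

```text
(array([310.30519481, 277.07142857]), 154, (np.int64(302), np.int64(318), np.int64(272), np.int64(282)))
(array([256.05882353, 170.91176471]), 34, (np.int64(251), np.int64(266), np.int64(165), np.int64(175)))
(array([307.42465753, 234.12328767]), 146, (np.int64(300), np.int64(317), np.int64(227), np.int64(239)))
(array([243.29213483, 187.        ]), 89, (np.int64(240), np.int64(250), np.int64(180), np.int64(193)))
red [634.3 152.  121.9] [[-1.7, 2.5], [-1.2, 0.6]] white [584.4 155.2  98.3] [[0.7, -0.9], [0.5, -0.2]] mid [609.4 153.6 110.1] len 55.33381017115059 tilt 25.335441128725524 yaw -3.7712153003147213
```

View pics/c3.png

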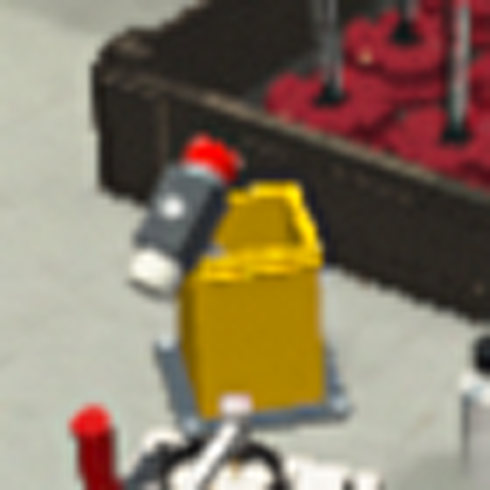

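Crop: red face at (210,158), white at (155,272), head dot at (174,207). I'll triangulate these.

Run:
```python
from h import *
import pickle;w,a=pickle.load(open("wa.pkl","rb"))
S=lambda x,y:(225+x/7-.5,150+y/7-.5);P=lambda x,y:(x/1.42-.3,y/1.42-.3)
D={}
for n,pw,ps in(("red",(441,394),(212,160)),("white",(438,333),(153,272)),("dot",(439,362),(174,207)),("rimL(right)",(399,386),(322,243)),("rimback",(437,422),(293,187))):
    X,e=tri([(w,P(*pw)),(a,S(*ps))]);D[n]=X;print(n,X.round(1),e)
v=D["red"]-D["white"];print(np.linalg.norm(v),np.degrees(np.arctan2(v[2],v[0])),np.degrees(np.arctan2(v[1],v[0])),((D["red"]+D["white"])/2).round(1))
# foot/oil sanity: reel
```

```text
red [634.5 153.8 118. ] [[-0.5, 0.7], [-0.3, 0.2]]
white [591.1 154.6  89.1] [[-1.1, 1.3], [-0.8, 0.3]]
dot [607.9 153.6 110.6] [[-0.4, 0.6], [-0.3, 0.1]]
rimL(right) [647.6 115.7  82.6] [[-2.0, 3.1], [-1.5, 0.9]]
rimback [688.4 152.8  77.8] [[-0.4, 0.7], [-0.3, 0.2]]
52.13039158655447 33.67733318280892 -1.1340224543452393 [612.8 154.2 103.6]
```

Head centre ≈ (613,154,103) with a 33.7° tilt, which agrees with the given 34°. Planning the tilted approach.

```bash
cat >> h.py <<'E'
th=np.radians(34);AX=np.array([-np.sin(th),0.02*np.sin(th),np.cos(th)]);AX/=np.linalg.norm(AX)
RG=Rtool(-AX,(0.02,1,0));HH=np.array([613.3,154,102.8]);G=HH-10*AX
E
python3 - <<'E'
from h import *
import pickle;w,a=pickle.load(open("wa.pkl","rb"))
p,R,s=pose();cam=-np.array(w["R"]).T@np.array(w["t"]);print("cam in tool",R.inv().apply(cam-p).round())
to(G+AX*110,RG);print(G,G+AX*110)
E
```

```text
cam in tool [  74.    1. -142.]
p [524.7 119.6 292.3] j [ 0.01  0.31  1.35 -0.    1.49 -1.5 ] t 14.35 F [-0.1  0.5 -0.7] w 1.001 gf 0.0
 tool shift mm [-30.5  37.4 106.6] turn [-0.012 -0.593 -0.039]
[618.89157935 153.88816841  94.5101427 ] [557.38420648 155.11831587 185.698573  ]
```

>>> send_rows(targets=[[-0.3,-0.01,0.0125,0.0355,0,0,0],[-0.3,-0.01,0.0125,0.0355,0,0,0],[-0.3,-0.01,0.0125,0.0355,0,0,0],[-0.3,0,0,0,0,-0.148,-0.01],[-0.3,0,0,0,0,-0.148,-0.01],[-0.3,0,0,0,0,-0.148,-0.01],[-0.3,0,0,0,0,-0.148,-0.01],[-0.3,0,0,0,0,0,0],[-0.3,0,0,0,0,0,0],[-0.3,0,0,0,0,0,0]])

```text
time_s: 15.6
eef_pos: [557.8, 155.1, 186.3]
ee_rot: [0.291, 0.009, 0.957, -0.009]
force: [0.7, -0.3, -1.0]
grip_width: 0.648
grip_force: 0.0
```

Run:
```python
from h import *
w=ctrl.capture("wrist");save(w,"w4",s=1.42)
to(G,RG)
X=HH+11*AX
for n,q in(("T",X),("white",HH+25*np.array([-.829,0.017,-.559])),("red",HH-25*np.array([-.829,.017,-.559]))):print(n,proj(w,q)*1.42)
```

```text
p [557.6 155.1 186.1] j [ 0.1   0.24  1.85 -0.18  0.48 -1.31] t 15.65 F [-0.1 -0.5 -0.3] w 0.651 gf 0.0
 tool shift mm [  0.2   1.3 110.2] turn [-0.011 -0.002  0.004]
T [393.32902419 303.79653233]
white [393.7380078  257.74169861]
red [393.27322545 336.73240226]
```

View pics/w4.png

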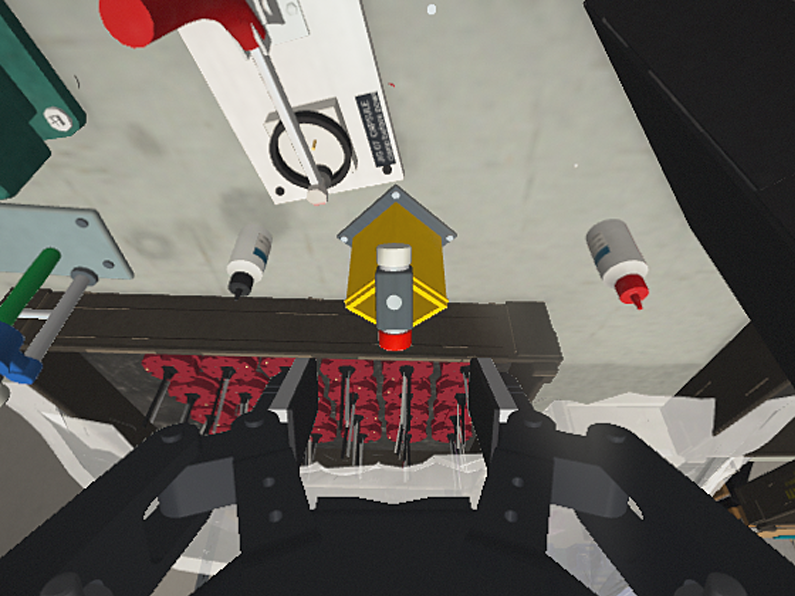

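Wrist view: head dot at (394,302) against a predicted (393,304), with the white face at (394,257) and the red at (396,340). It is well aligned, so I'm advancing along the axis.

>>> send_rows(targets=[[-0.3,0,0.001,0.05,0,0,0],[-0.3,0,0,0.04,0,0,0],[-0.3,0,0,0.015,0,0,0],[-0.3,0,0,0.005,0,0,0],[-0.3,0,0,0,0,0,0],[1,0,0,0,0,0,0],[1,0,0,0,0,0,0],[1,0,0,0,0,0,0],[1,0,0,0,0,0,0],[1,0,0,0,0,0,0]], squeeze=60)

```text
time_s: 16.9
eef_pos: [618.5, 154.1, 95.4]
ee_rot: [0.292, 0.009, 0.956, -0.009]
force: [-4.9, 1.1, 7.6]
grip_width: 0.243
grip_force: 61.7
```

Run:
```python
from h import *
w=ctrl.capture("wrist");save(w,"w5",s=1.42);to(G,RG)
```

```text
p [618.5 154.1  95.4] j [ 0.09  0.49  1.77 -0.24  0.3  -1.25] t 16.95 F [-4.9  1.5  6.5] w 0.246 gf 61.7
 tool shift mm [ 0.1 -0.2  1. ] turn [-0.01  -0.     0.005]
```

View pics/w5.png

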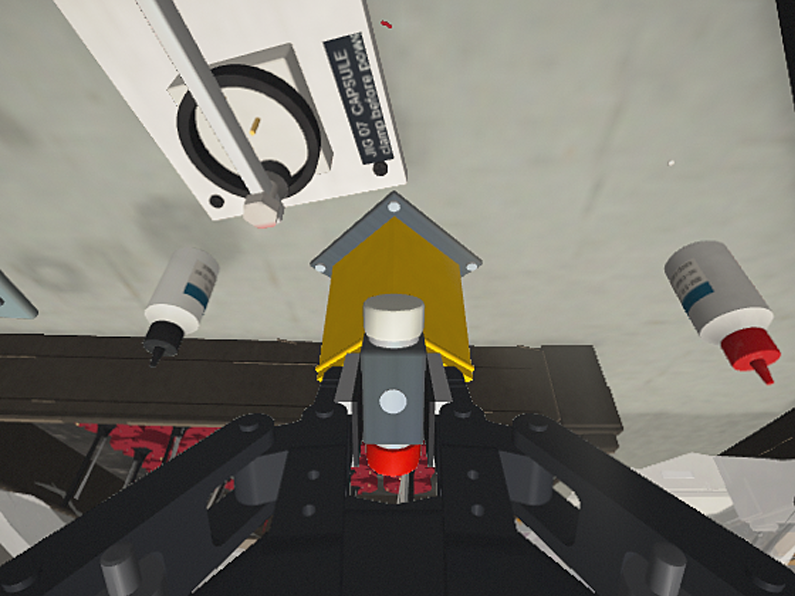

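The jaws hold the head flanks (opening about 21 mm, head dot at (393,401)). Drawing it out along its axis, then turning it upright.

>>> send_rows(targets=[[1,0,0,0,0,0,0],[1,0,0,-0.01,0,0,0],[1,0,0,-0.02,0,0,0],[1,0,0,-0.03,0,0,0],[1,0,0,-0.03,0,0,0],[1,0,0,-0.03,0,0,0],[1,0,0,-0.03,0,0,0],[1,0,0,-0.02,0,0,0],[1,0,0,0,0,0,0],[1,0,0,0,0,0,0]], squeeze=90)

```text
time_s: 18.2
eef_pos: [523.2, 157.4, 234.7]
ee_rot: [0.291, 0.009, 0.957, -0.009]
force: [-0.5, -0.5, -1.2]
grip_width: 0.234
grip_force: 95.8
```

Run:
```python
from h import *
to((545,154,275),Rtool((0,0,-1),(.1,.99,0)))
a=ctrl.capture("scene");save(a,"s2",(200,100,240,180),3.3)
```

```text
p [523.2 157.4 234.7] j [ 0.12  0.11  1.86 -0.16  0.59 -1.33] t 18.2 F [-0.5 -0.5 -1.2] w 0.234 gf 95.8
 tool shift mm [-40.6  -3.4 -21.3] turn [0.012 0.59  0.08 ]
```

View pics/s2.png

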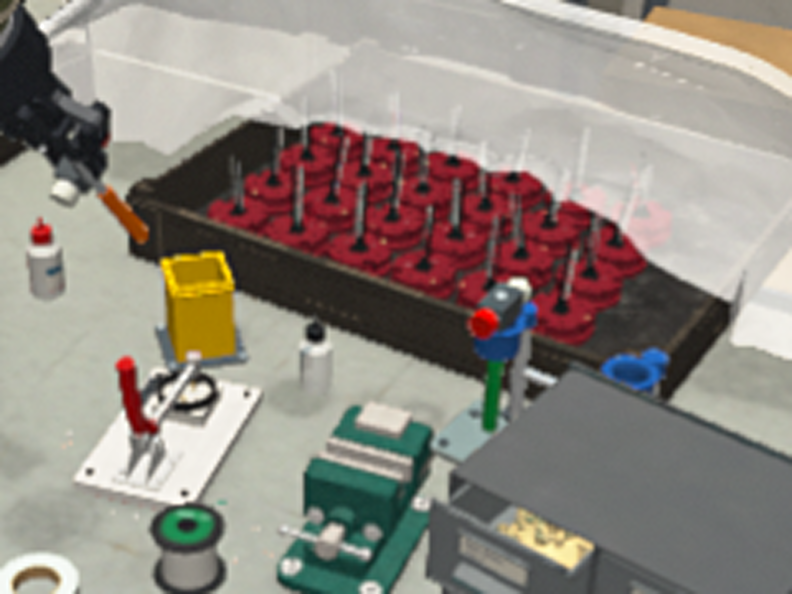

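The hammer is out of the bin with its orange handle tip at (140,238). The free collar is visible at (632,372), the bottles are untouched and the reel stands at (188,548).

>>> send_rows(targets=[[1,-0.04,-0.003,-0.021,0,0,0],[1,0,0,0,0.003,0.148,0.02],[1,0,0,0,0.003,0.148,0.02],[1,0,0,0,0.003,0.148,0.02],[1,0,0,0,0.003,0.147,0.02],[1,0,0,0,0,0,0],[1,-0.019,-0.054,0,0,0,0],[1,-0.019,-0.054,0,0,0,0],[1,-0.019,-0.054,0,0,0,0],[1,0,0,0,0,0,0]])

```text
time_s: 19.5
eef_pos: [585.5, -15.7, 274.4]
ee_rot: [0.001, 0.053, 0.999, -0.001]
force: [0.0, 0.5, -1.3]
grip_width: 0.235
grip_force: 95.8
```

Run:
```python
from h import *
to((637,-237,275),Rtool((0,0,-1),(.1,.99,0)))
a=ctrl.capture("scene");b=ctrl.capture("top");w=ctrl.capture("wrist")
for n,c in(("a",a),("b",b),("w",w)):
    for q in("collar_right","hammer_neck"):
        d=[(np.round(x["point"],1),round(x["score"],2)) for x in ctrl.landmark_of(q,c)[:2]]
        print(n,q,d,[np.round(atz(c,p,126),1).tolist() for p,_ in d])
    hs=cv2.cvtColor(c["img"],cv2.COLOR_RGB2HSV)
    o=cv2.inRange(hs,(5,150,90),(18,255,255));nn,lab,st,ce=cv2.connectedComponentsWithStats(o)
    print(" orange",[(st[i].tolist(),ce[i].round(1).tolist()) for i in np.argsort(-st[1:,4])[:4]+1])
    bl=cv2.inRange(hs,(102,150,60),(118,255,255));nn,lab,st,ce=cv2.connectedComponentsWithStats(bl)
    print(" blue",[(st[i].tolist(),ce[i].round(1).tolist()) for i in np.argsort(-st[1:,4])[:5]+1], "exp",proj(c,(637,-237,126)).round(1))
```

```text
p [585.5 -15.7 274.4] j [-0.23  0.42  1.23 -0.    1.49 -1.69] t 19.5 F [ 0.   0.5 -1.3] w 0.235 gf 95.8
 tool shift mm [-7.450e+01 -2.146e+02 -2.000e-01] turn [-0.001  0.003 -0.004]
a collar_right [(array([391.9, 211.8]), 0.55)] [[641.5, -239.7, 126.0]]
a hammer_neck [(array([301.2, 146.9]), 0.91), (array([178.6, 238.7]), 0.39)] [[817.6, 111.1, 126.0], [300.7, 127.2, 126.0]]
 orange [([74, 231, 327, 163, 1450], [252.1, 319.2]), ([296, 155, 7, 29, 148], [299.7, 168.9]), ([28, 30, 12, 26, 131], [33.7, 45.2]), ([0, 194, 21, 12, 59], [10.0, 199.7])]
 blue [([292, 0, 90, 51, 1646], [354.9, 20.9]), ([384, 22, 18, 30, 180], [390.0, 33.3]), ([382, 206, 20, 12, 148], [392.6, 211.4]), ([344, 192, 18, 17, 127], [353.0, 201.8]), ([434, 49, 2, 4, 6], [434.7, 50.5])] exp [390.1 212.4]
b collar_right [(array([347.1, 168. ]), 0.58)] [[634.1, -237.3, 126.0]]
b hammer_neck [(array([275.9, 171.4]), 0.38)] [[628.6, -16.5, 126.0]]
 orange []
 blue [([341, 154, 12, 20, 96], [346.3, 164.2]), ([306, 162, 2, 6, 12], [306.5, 164.5]), ([310, 150, 4, 2, 7], [311.7, 150.6]), ([316, 163, 1, 4, 4], [316.0, 164.5])] exp [346.9 167.1]
w collar_right [(array([ 77.6, 262.1]), 0.89), (array([465.7,  10.1]), 0.68)] [[637.0, -236.7, 126.0], [436.3, 167.4, 126.0]]
w hammer_neck [(array([276.7, 261.9]), 0.98)] [[658.4, -19.1, 126.0]]
 orange [([274, 205, 10, 3, 16], [278.1, 205.8])]
 blue [([60, 240, 47, 58, 1535], [85.1, 265.1]), ([182, 241, 18, 52, 399], [191.1, 261.5]), ([148, 40, 4, 5, 12], [150.0, 42.5]), ([133, 38, 2, 6, 7], [133.9, 40.7])] exp [ 77.3 262.1]
```

Run:
```python
from h import *
p,R,s=pose()
a=ctrl.capture("scene");w=ctrl.capture("wrist")
hs=cv2.cvtColor(a["img"],cv2.COLOR_RGB2HSV);o=cv2.inRange(hs,(5,150,90),(18,255,255))[150:190,285:315]
for y in range(0,40,4):
    xs=np.nonzero(o[y])[0]
    if len(xs):print(y+150,xs.mean()+285,len(xs))
for z in(105,80,60,40,20,0):
    X=p+R.apply([0,0,1])*(106-z);print(z,"scene",proj(a,X).round(1),"wrist",proj(w,X).round(1))
hw=cv2.cvtColor(w["img"],cv2.COLOR_RGB2HSV);o=cv2.inRange(hw,(3,100,50),(20,255,255))[195:290,255:305]
for y in range(0,95,8):
    xs=np.nonzero(o[y])[0]
    if len(xs):print("w",y+195,xs.mean()+255,len(xs))
```

```text
154 297.5 2
158 298.0 5
162 298.0 5
166 298.0 5
170 298.0 5
174 297.5 6
178 298.0 5
182 298.0 3
105 scene [297.8 142.4] wrist [275.8 264.3]
80 scene [297.8 152. ] wrist [275.9 245.5]
60 scene [297.7 159.5] wrist [275.9 233.7]
40 scene [297.6 166.8] wrist [276.  223.9]
20 scene [297.5 173.9] wrist [276.  215.7]
0 scene [297.5 180.9] wrist [276.1 208.7]
```

>>> send_rows(targets=[[1,-0.0186,-0.0536,0,0,0,0],[1,-0.0186,-0.0536,0,0,0,0],[1,-0.0186,-0.0536,0,0,0,0],[1,-0.0186,-0.0536,0,0,0,0],[1,0,0,0,0,0,0],[1,0,0,0.015,0,0,0],[1,0,0,0.015,0,0,0],[1,0,0,0,0,0,0],[1,0,0,0,0,0,0],[1,0,0,0,0,0,0]])

```text
time_s: 21.3
eef_pos: [637.9, -233.0, 246.1]
ee_rot: [0.001, 0.05, 0.999, -0.0]
force: [-0.6, 0.5, -0.8]
grip_width: 0.229
grip_force: 95.7
```

Run:
```python
from h import *
to((637,-237,127),Rtool((0,0,-1),(.1,.99,0)));p,R,s=pose()
a=ctrl.capture("scene");w=ctrl.capture("wrist")
def msk(c,lo,hi,r):
    x,y,W,H=r;m=cv2.inRange(cv2.cvtColor(c["img"],cv2.COLOR_RGB2HSV),lo,hi)[y:y+H,x:x+W];ys,xs=np.nonzero(m)
    return None if len(xs)==0 else (len(xs),(xs.min()+x,xs.max()+x,ys.min()+y,ys.max()+y),round(xs.mean()+x,1),round(ys.mean()+y,1))
print("scene orange",msk(a,(5,150,90),(18,255,255),(375,150,35,65)),"blue",msk(a,(102,150,60),(118,255,255),(375,195,40,35)))
print("exp tip",proj(a,p-[0,0,106]),"collar",proj(a,(637,-237,126)))
print("wrist orange",msk(w,(3,100,50),(20,255,255),(240,180,80,110)),"blue",msk(w,(102,150,60),(118,255,255),(200,150,150,130)))
print("exp tip",proj(w,p-[0,0,106]),"collar",proj(w,(637,-237,126)),"rim sides",proj(w,(637,-258,126)),proj(w,(637,-216,126)),proj(w,(616,-237,126)))
print([(np.round(x["point"],1),round(x["score"],2)) for x in ctrl.landmark_of("collar_right",w)[:2]])
```

```text
p [ 637.9 -233.   246.1] j [-0.52  0.67  0.92  0.    1.55 -1.99] t 21.3 F [-0.6  0.5 -0.8] w 0.229 gf 95.7
 tool shift mm [  0.7  -4.  119.1] turn [-0.     0.002  0.   ]
scene orange (166, (np.int64(387), np.int64(396), np.int64(179), np.int64(207)), np.float64(391.7), np.float64(193.3)) blue (143, (np.int64(382), np.int64(401), np.int64(206), np.int64(217)), np.float64(392.8), np.float64(211.5))
exp tip [389.43256179 206.85611825] collar [390.12889328 212.39438798]
wrist orange (25, (np.int64(273), np.int64(284), np.int64(204), np.int64(207)), np.float64(278.5), np.float64(205.8)) blue (612, (np.int64(251), np.int64(294), np.int64(182), np.int64(215)), np.float64(271.1), np.float64(196.2))
exp tip [276.06300243 208.54016507] collar [271.7300933  203.67175803] rim sides [249.18431452 205.85377702] [294.3800438  201.48052272] [269.29600782 181.40771406]
[]
```

>>> send_rows(targets=[[1,0.001,-0.0047,0,0,0,0],[1,0,0,0,0,0,0],[1,0,0,0.01,0,0,0],[1,0,0,0.01,0,0,0],[1,0,0,0.01,0,0,0],[1,0,0,0.01,0,0,0],[1,0,0,0.01,0,0,0],[1,0,0,0,0,0,0],[1,0,0,0,0,0,0],[1,0,0,0,0,0,0]])

```text
time_s: 22.7
eef_pos: [636.4, -237.9, 195.9]
ee_rot: [0.001, 0.05, 0.999, -0.0]
force: [-0.5, 0.3, -1.5]
grip_width: 0.231
grip_force: 95.8
```

>>> send_rows(targets=[[1,0,0,0.012,0,0,0],[1,0,0,0.012,0,0,0],[1,0,0,0.012,0,0,0],[1,0,0,0.012,0,0,0],[1,0,0,0.008,0,0,0],[1,0,0,0.004,0,0,0],[1,0,0,0,0,0,0],[1,0,0,0,0,0,0],[1,0,0,0,0,0,0],[1,0,0,0,0,0,0]])

```text
time_s: 23.95
eef_pos: [636.4, -237.8, 135.6]
ee_rot: [0.001, 0.05, 0.999, 0.0]
force: [-0.0, 0.2, -0.6]
grip_width: 0.231
grip_force: 95.8
```

Run:
```python
from h import *
to((637,-237,127))
a=ctrl.capture("scene");w=ctrl.capture("wrist")
for n,c in(("a",a),("w",w)):
  for q in("hammer_neck","collar_right","hammer_head"):
    print(n,q,[(np.round(x["point"],1).tolist(),round(x["score"],2)) for x in ctrl.landmark_of(q,c)[:2]])
  print([proj(c,(636.4,-237.9,z)).round(1).tolist() for z in(136,147,126)])
```

```text
p [ 636.4 -237.8  135.6] j [-0.53  0.73  1.09  0.    1.32 -2.  ] t 23.95 F [-0.   0.2 -0.6] w 0.231 gf 95.8
 tool shift mm [-0.5  0.8  8.6] turn None
a hammer_neck [([394.5, 210.6], 0.52)]
a collar_right [([392.3, 210.2], 0.59), ([394.4, 211.7], 0.35)]
a hammer_head [([389.0, 208.8], 0.53)]
[[390.9, 209.2], [391.5, 205.4], [390.4, 212.6]]
w hammer_neck [([277.5, 262.1], 0.72)]
w collar_right []
w hammer_head []
[[275.3, 265.7], [275.2, 276.1], [275.3, 257.3]]
```

>>> send_rows(targets=[[1,0,0,0.002,0,0,0],[1,0,0,0.002,0,0,0],[1,0,0,0.001,0,0,0],[1,0,0,0,0,0,0],[1,0,0,0,0,0,0],[1,0,0,0,0,0,0],[1,0,0,0,0,0,0],[1,0,0,0,0,0,0],[1,0,0,0,0,0,0],[1,0,0,0,0,0,0]])

```text
time_s: 25.6
eef_pos: [636.3, -237.7, 130.4]
ee_rot: [0.0, 0.05, 0.999, 0.0]
force: [0.0, -0.8, -1.7]
grip_width: 0.234
grip_force: 95.8
```

>>> send_rows(targets=[[1,0,0,0.001,0,0,0],[1,0,0,0,0,0,0],[1,0,0,0.001,0,0,0],[1,0,0,0,0,0,0],[1,0,0,0,0,0,0],[1,0,0,0,0,0,0],[1,0,0,0,0,0,0],[1,0,0,0,0,0,0],[1,0,0,0,0,0,0],[1,0,0,0,0,0,0]])

```text
time_s: 26.85
eef_pos: [636.5, -237.8, 129.8]
ee_rot: [0.001, 0.05, 0.999, -0.0]
force: [-2.7, 1.4, 8.7]
grip_width: 0.228
grip_force: 97.3
```

Contact on the rim (about 9 N upward). Easing off and opening.

>>> send_rows(targets=[[1,0,0,-0.001,0,0,0],[1,0,0,0,0,0,0],[0.4,0,0,0,0,0,0],[0.3,0,0,0,0,0,0],[0.2,0,0,0,0,0,0],[0,0,0,0,0,0,0],[-0.1,0,0,0,0,0,0],[-0.1,0,0,0,0,0,0],[-0.1,0,0,0,0,0,0],[-0.1,0,0,0,0,0,0]])

```text
time_s: 28.1
eef_pos: [636.4, -237.8, 129.4]
ee_rot: [0.001, 0.05, 0.999, 0.0]
force: [-0.6, 0.3, 0.2]
grip_width: 0.55
grip_force: 0.0
```

>>> send_rows(targets=[[-0.1,0,0,-0.01,0,0,0],[-0.1,0,0,-0.02,0,0,0],[-0.1,0,0,-0.03,0,0,0],[-0.1,0,0,-0.04,0,0,0],[-0.1,0,0,-0.03,0,0,0],[-0.1,0,0,0,0,0,0],[-0.1,0,0,0,0,0,0],[-0.1,0,0,0,0,0,0],[-0.1,0,0,0,0,0,0],[-0.1,0,0,0,0,0,0]])

```text
time_s: 29.35
eef_pos: [636.2, -237.8, 259.1]
ee_rot: [0.0, 0.05, 0.999, 0.0]
force: [0.5, -0.5, 1.1]
grip_width: 0.552
grip_force: 0.0
```

Run:
```python
from h import *
to((637,-237,127))
a=ctrl.capture("scene");b=ctrl.capture("top");w=ctrl.capture("wrist")
def near(c,X,lo,hi,r=14):
    u=proj(c,X);m=cv2.inRange(cv2.cvtColor(c["img"],cv2.COLOR_RGB2HSV),lo,hi);ys,xs=np.nonzero(m);k=np.hypot(xs-u[0],ys-u[1])<r
    return u.round(1).tolist(),int(k.sum()),[round(xs[k].mean(),1),round(ys[k].mean(),1)] if k.any() else None
C=np.array([637,-237.5,0]);f=np.array([-.995,.1,0])*25
for n,c in(("scene",a),("top",b),("wrist",w)):
    print(n,"head",[(np.round(x["point"],1).tolist(),round(x["score"],2)) for x in ctrl.landmark_of("hammer_head",c)[:3]],"exp",proj(c,C+[0,0,137]).round(1))
    print(" red",near(c,C-f+[0,0,137],(172,150,110),(180,255,255)),near(c,C-f+[0,0,137],(0,150,110),(6,255,255))," white",near(c,C+f+[0,0,137],(0,0,175),(180,40,255)))
    print(" reel green",near(c,(407,-3,47),(50,80,30),(85,255,255)))
W=w
R,e=tri([(w,near(w,C-f+[0,0,137],(0,150,110),(6,255,255))[2] or (0,0)),(b,near(b,C-f+[0,0,137],(0,150,110),(6,255,255))[2] or (0,0))]);print(R,e)
```

```text
p [ 636.2 -237.8  259.1] j [-0.53  0.67  0.89  0.    1.59 -2.  ] t 29.35 F [ 0.5 -0.5  1.1] w 0.552 gf 0.0
 tool shift mm [ -0.7   0.8 132.1] turn None
scene head [([387.8, 210.6], 0.53)] exp [390.9 208.7]
 red ([395.7, 203.9], 0, None) ([395.7, 203.9], 30, [np.float64(397.7), np.float64(201.4)])  white ([386.0, 213.6], 32, [np.float64(388.2), np.float64(210.0)])
 reel green ([255.5, 258.5], 140, [np.float64(256.2), np.float64(258.9)])
top head [] exp [347.6 166.2]
 red ([348.0, 158.4], 0, None) ([348.0, 158.4], 0, None)  white ([347.2, 174.0], 0, None)
 reel green ([273.3, 245.5], 0, None)
wrist head [([276.9, 205.3], 0.55)] exp [276.3 204.4]
 red ([276.3, 229.5], 11, [np.float64(275.4), np.float64(234.3)]) ([276.3, 229.5], 209, [np.float64(277.0), np.float64(232.2)])  white ([276.3, 177.9], 275, [np.float64(277.0), np.float64(178.4)])
 reel green ([487.8, -64.4], 0, None)
[   7.18609602 -185.1371922  1917.93269396] [[1.6, -5.2], [11.5, -46.5]]
```

The head is level over the collar, with the red and white faces at their expected pixels. The reel is still at its spot, and the gripper is clear. Handing in.

```bash
python3 -c "
from rig import ctrl
print(ctrl.finish_job())"
```

```text
the job is handed in; nothing more can be done
None
```

I stood the reel upright on the clear spot and hung the orange-handled hammer by its head in the right-hand collar. The job is handed in at about 30 s; I didn't get a verdict back.

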